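# Put the wide scraper away in the tool block

## Robot

A 7-joint arm with a two-finger parallel gripper is mounted at the origin on the work surface. World frame = base frame: x ahead of the robot, y to its left, z up, the work surface at z = 0. Lengths are in mm, angles in rad, forces in N, time in s.
With the tool pointing down it reaches from about 350 to 900 mm from the base axis. Payload 8.1 kg.
Tool frame: the origin (TCP) lies at the very end of the fingers, on their centre line; the grasp point (between the pads) lies 19 mm behind it; x points along the fingers, z is the direction in which the jaws open and shut, and the axes are right-handed (so a half turn about x gives the same grasp; the last joint's range is limited). The gripper opens to 92 mm and grips with 3 to 60 N. Pads are 19 mm wide; open, the fingers measure 130 mm over their backs; the gripper's body (75 mm by 190 mm) begins 47 mm behind the grasp point.
Start: joints at [-1.37, 0.434, 0.025, 1.573, -0.012, 1.134, -0.075], TCP at [186.995, 596.384, 226.742] pointing down, gripper open.
Joint ranges: [-2.62, 2.62], [-0.44, 2.09], [-1.27, 1.32], [0.08, 2.57], [-1.32, 4.46], [0.12, 2], [-2.74, 2.74]. Speed limits (rad/s): [2.22, 2.22, 3.01, 3.01, 3.14, 3.14, 3.14].

## Interface

Orientations are given as a rotation vector (axis times angle).
In Python, from rig import bot gives the robot as it stands.
- The arm moves only by the tool play_rows, never from a script. Its argument "moves" is a list of rows, each an object with "twist": the turn, a rotation vector about the tool's x, y, z in degrees, a list of three; "dp": the shift along the tool's x, y, z in mm, a list of three; "gripper": the opening, from 0 (shut) to 1 (fully open). In form: [{"twist": [ax, ay, az], "dp": [tx, ty, tz], "gripper": gripper}, ...]. A call has 1 to 10 rows; each row is the pose to reach, as a shift and turn from the pose commanded when the call began, along the tool's axes at that moment; what a row does not reach only later rows make up. A row lasts 1/12 s, in which the tool goes at most 41.7 mm and 7.16 degrees, less where a joint would pass 70% of its speed; a pose out of reach is approached as far as the arm can. A call with a gripper value outside its range is refused whole. The fingers move at their own pace and stop on an object; "squeeze" is the grip in N (left out, the last holds). Time passes only in rows, so rows that repeat a pose let the fingers close. It gives the time, the measured TCP pose, the force and the opening at its end, in the units of the state.
- bot.sense(): the state, without advancing time (a new reading comes with each control period).
- bot.get_image(name): name is "side" or "top"; returns the picture (480x640x3 uint8, red, green, blue); there is no depth.
- bot.get_calibration(name): a dict with "fx", "fy", "cx", "cy" (pixels), "dist_coeffs" ([k1, k2, p1, p2, k3] as OpenCV has them; the pictures are not rectified), "origin" and "attitude" of the camera in the world. Camera axes: x right, y down, z forward; pixel columns grow to the right and rows downward; lengths in mm; the calibration is good to about 2 mm. A picture is of the moment at which its call begins. get_calibration takes no time and is no camera call.
- bot.hand_in(): hands the job in, once; it reports no verdict.
Trained networks look in the newest picture that a camera, given by its name, has taken for a name from the list of things; names that differ only in an ending like _2 or _b are one class to them, and where a whole thing is asked for, a point or a joint stands for the part that bears it (a point fixed in the world has none). Each returns a list of dicts, best first, with "conf" (0 to 1); they miss things now and then, are a little off and sometimes report something else, mostly with a low value. They report only what shows in the picture. A call takes as long as a camera call. They do not tell look-alikes from the thing itself.
- bot.look_for(camera, target): "pixel" ([row, column] in pixels, amid what is visible of it).
- bot.regions_of(camera, target): "mask" (480x640 bool, what is visible of it) and "pixel" ([row, column] in pixels, amid what is visible of it).
The state is a dict: "time_s": time; "q": joint angles; "qvel": joint speeds; "joint_torque": joint torques, N m; "ee_pos": TCP position; "eef_rot": TCP orientation; "wrist_force": force on the tool from outside, world axes, zero at the start; "wrist_torque": the same for the moment, N m; "gripper_width": finger opening in mm.
Only numpy, scipy, OpenCV 4.12 (cv2) and the standard library are available. Lean on these libraries where they do the work, as an engineer would, in place of code of your own. Each camera call takes 0.05 s, during which the arm holds its last target.

## Task

Lift the wide-bladed scraper up and off its hook and slide its blade, edge first, down into the long empty slot of the wooden tool block, the slot that is long enough for it. Lower it in until it is fully home rather than dropping it, let go, and leave the narrow scraper hanging and everything else where it is.

Things in the scene. Friction and masses are not known exactly. Their poses are not given: they have to be found in the camera images.
- wide_scraper_grip (a point): centre of the wide scraper's wooden handle: 22 mm thick (x), 60 mm wide (y), 48 mm high (z), above a flat steel plate 76 mm wide, 4 mm thick, 100 mm high. The scraper (about 0.23 kg) hangs upright, blade down. The handle's centre is 124 mm above the blade's lower edge, its underside 24 mm below its centre. z points from blade to handle; front and back are alike
- wide_scraper_edge (a point): middle of the lower edge of the wide scraper's blade, same axes; 30 mm above the table at the start. A window 44 mm wide and 30 mm high is cut in the plate from 60 to 90 mm above this edge; the hook's prongs pass through it and the window's upper rim rests on them
- wide_stand_hook (a point): where the wide scraper hangs on its fixed stand (within 5 mm): between two level prongs, at their upper side, 120 mm above the table. Prongs 6 mm thick, 28 mm apart, pointing to this frame's -x; their ends, 25 to 28 mm to -x, turn up 8 mm. So lift the scraper more than 8 and less than 24 mm (window's lower rim), then draw it off to -x
- wide_stand: the wide scraper's hook stand, fixed; origin under the hanging place, same axes. Base plate 120 (x) by 130 (y) mm, 12 mm thick, its centre 10 mm to +x; wooden post 24 by 30 mm, 120 mm high, from 35 to 59 mm to +x. Nothing of it rises above 128 mm
- slot_mouth (a point): centre of the mouth of the long empty slot, level with the top of the wooden tool block, 75 mm above the table. The slot runs along this frame's y: 86 mm long (y), 8 mm wide (x), upright walls, mouth chamfered by 4 mm
- slot_floor (a point): centre of the long slot's floor, 45 mm straight below the mouth and 30 mm above the table; same axes. The wide scraper is home when its lower edge stands on this floor
- block: wooden tool block, fixed, 150 (x) by 130 (y) by 75 (z) mm, origin at the centre of its underside. The long slot lies at x -45 mm, a shorter empty slot (54 mm long) at x 0, and a short steel rule stands 30 mm out of its top at x +50 mm
- narrow_scraper_grip (a point): handle centre of the narrow scraper, which stays hanging on a like stand of its own: 46 mm wide plate, handle 40 mm wide, the heights as for the wide one (its top 178 mm above the table)
- jar: glass jar, a bystander; its origin is at the centre of its underside; 60 mm across, 85 mm high
- paint_tin: paint tin, a bystander; its origin is at the centre of its underside; 66 mm across, 80 mm high
- tape_roll: roll of tape, a bystander; its origin is at the centre of its underside; lying flat, 72 mm across, 24 mm high
- mug: mug, a bystander; its origin is at the centre of its underside; 72 mm across, 80 mm high
Things that resemble listed ones, but are neither listed nor needed, are in the scene too. Leave any green or purple look-alike of the part that bears wide_scraper_grip alone. What is shaped like the wide_stand but red is not meant.

How it is judged (in metres and radians):
On the way:
1. the wide scraper is off its hook, clear of the stand, and held by the gripper (distance between wide_scraper_grip and wide_stand_hook above 0.06 m and contact force between wide_scraper and wide_stand below 0.1 N and contact force between wide_scraper and the fingers above 0.5 N and z of wide_scraper_edge in the frame of slot_floor above 0.04 m), for 0.1 s.
At the end, for the whole second after the job is handed in: the wide scraper stands at rest in the long slot, released: its lower edge is on the slot's floor (within 6 mm in height, 7 mm across and 10 mm along the slot), blade along the slot and tilted less than 0.15 rad; the narrow scraper hangs within 20 mm of where it was (x of wide_scraper_edge in the frame of slot_floor between -0.007 and 0.007 m and y of wide_scraper_edge in the frame of slot_floor between -0.01 and 0.01 m and z of wide_scraper_edge in the frame of slot_floor between -0.005 and 0.006 m and angle between wide_scraper_grip's own z axis and vertical below 0.15 rad and angle between the x axis of wide_scraper_grip and the x axis of slot_floor, either way round below 0.15 rad and linear speed of wide_scraper below 0.02 m/s and distance of narrow_scraper_grip from where it was at the start of the episode below 0.02 m); the robot touches nothing.
It fails at once if the wide scraper is dropped into the block (it moves faster than 0.6 m/s with its edge inside the slot) (horizontal distance between wide_scraper_edge and slot_floor below 0.03 m and z of wide_scraper_edge in the frame of slot_floor below 0.045 m and linear speed of wide_scraper above 0.6 m/s).
It fails at once if the narrow scraper is knocked or taken off (its handle moves more than 40 mm) (distance of narrow_scraper_grip from where it was at the start of the episode above 0.04 m).
It fails at once if the jar, the paint tin, the tape roll or the mug is shifted more than 30 mm (distance of jar from where it was at the start of the episode above 0.03 m or distance of paint_tin from where it was at the start of the episode above 0.03 m or distance of tape_roll from where it was at the start of the episode above 0.03 m or distance of mug from where it was at the start of the episode above 0.03 m).
It also fails if it takes over 53 s, if anything falls off the work surface, if the arm or the gripper's body presses on something with over 40 N, if the wrist force passes 120 N, or if a joint passes its speed limit or range.

## Working session

There is one attempt and no reset: what is moved stays moved. The work goes in short steps, Python scripts to look and compute and a tool call to move; the robot and the scene stay as the last step left them, time stands still between calls to the robot, and variables do not carry over. Pictures are saved under pics/ and viewed, and the job is handed in when it is done.

Besides the shell and the picture viewer there is one more tool, called after "Call:" as name(argument=value, ...), one argument or row to a line, values as JSON. play_rows: Moves the arm, as the interface text tells. Its arguments: {"type":"object","properties":{"moves":{"type":"array","items":{"type":"object","properties":{"twist":{"type":"array","items":{"type":"number"}},"dp":{"type":"array","items":{"type":"number"}},"gripper":{"type":"number"}}}},"squeeze":{"type":"number"}},"required":["moves"]}

```bash
mkdir -p pics; ls; python3 - <<'E'
from rig import bot
import cv2,json
for n in ("side","top"):
    im=bot.get_image(n); cv2.imwrite(f"pics/{n}0.png",im[:,:,::-1]); print(n,bot.get_calibration(n))
s=bot.sense(); print(s)
E
```

```text
pics
side {'fx': 449.4124960817595, 'fy': 449.4124960817595, 'cx': 322.9532428114897, 'cy': 230.34039515960143, 'dist_coeffs': array([-0.07920535,  0.        ,  0.        ,  0.        ,  0.        ]), 'origin': array([-160.52847376, -882.73089085,  899.73645816]), 'attitude': array([-2.10573742,  0.83362257, -0.39463267])}
top {'fx': 502.5881472613833, 'fy': 502.5881472613833, 'cx': 320.2400725419505, 'cy': 239.20329427068947, 'dist_coeffs': array([-0.00164659,  0.        ,  0.        ,  0.        ,  0.        ]), 'origin': array([ 265.12672965, -153.90182719, 1250.56833303]), 'attitude': array([-2.2359245 ,  1.96195073, -0.21527584])}
{'time_s': 0.1, 'q': array([-1.36962539,  0.43514625,  0.02499033,  1.57399623, -0.01159526,
        1.13399549, -0.07509747]), 'qvel': array([-0.0002297 , -0.00018368,  0.00187319, -0.00163794,  0.00029645,
        0.000454  ,  0.00189798]), 'joint_torque': array([ 2.91884127e-03, -6.69123960e+01,  9.87955034e-01, -3.15143895e+01,
       -6.04799646e-02,  3.73352354e-02,  3.04272703e-05]), 'ee_pos': array([186.8761058 , 595.93392868, 226.03184648]), 'eef_rot': array([-0.9834405 ,  1.33882684,  0.98188538]), 'wrist_force': array([ 1.05355405, -0.26099773,  0.01496724]), 'wrist_torque': array([ 0.0408987 , -0.02472723,  0.01078135]), 'gripper_width': 91.91242515124293}
```

View pics/side0.png

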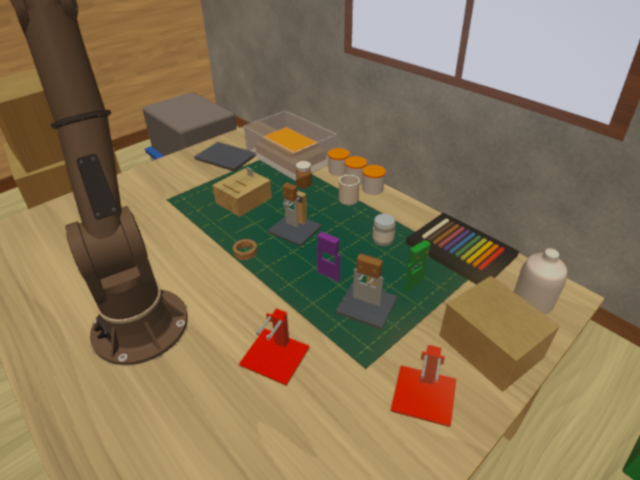

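View pics/top0.png

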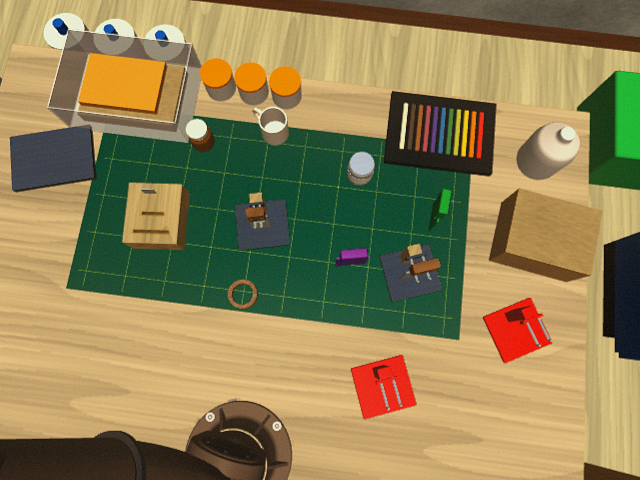

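```bash
cat > h.py <<'E'
from rig import bot
import cv2,numpy as np
from scipy.spatial.transform import Rotation as R
C={n:bot.get_calibration(n) for n in("side","top")}
def K(c): return np.array([[c['fx'],0,c['cx']],[0,c['fy'],c['cy']],[0,0,1]])
def att(c):
    return R.from_rotvec(c['attitude']).as_matrix()
def proj(n,P):
    c=C[n];Rm=att(c);P=np.atleast_2d(np.array(P,float))
    pc=(P-c['origin'])@Rm
    return cv2.projectPoints(pc,np.zeros(3),np.zeros(3),K(c),c['dist_coeffs'])[0].reshape(-1,2)
def ray(n,uv):
    c=C[n];p=cv2.undistortPoints(np.array(uv,float).reshape(-1,1,2),K(c),c['dist_coeffs']).reshape(-1,2)
    return np.c_[p,np.ones(len(p))]@att(c).T
def onz(n,uv,z):
    d=ray(n,uv);o=C[n]['origin'];return o+d*((z-o[2])/d[:,2])[:,None]
def crop(n,u0,v0,w,h,f,name,im=None):
    im=bot.get_image(n) if im is None else im
    cv2.imwrite(name,cv2.resize(im[v0:v0+h,u0:u0+w,::-1],None,fx=f,fy=f,interpolation=cv2.INTER_CUBIC))
    return im
E
python3 - <<'E'
from h import *
print(proj("top",[[0,0,0]]),proj("side",[[0,0,0]]))
t=crop("top",365,220,100,90,8,"pics/t_s.png"); crop("top",110,170,90,90,6.5,"pics/t_b.png",t)
s=crop("side",320,230,100,100,6,"pics/s_s.png"); crop("side",200,160,90,70,8,"pics/s_b.png",s)
for n in("top","side"):
  for k in("wide_scraper_grip","wide_stand","wide_scraper_edge","wide_stand_hook","slot_mouth","block","narrow_scraper_grip"):
    print(n,k,[(np.round(d['pixel']),round(d['conf'],2)) for d in bot.look_for(n,k)][:5])
E
```

```text
[[238.14609591 455.65619953]] [[140.4523834  324.71642167]]
top wide_scraper_grip [(array([256., 352.]), 0.95), (array([211., 443.]), 0.77), (array([266., 424.]), 0.57)]
top wide_stand [(array([387., 383.]), 0.92), (array([277., 409.]), 0.65), (array([328., 516.]), 0.64)]
top wide_scraper_edge [(array([208., 440.]), 0.98), (array([257., 351.]), 0.87), (array([268., 423.]), 0.72), (array([137., 200.]), 0.2)]
top wide_stand_hook [(array([385., 384.]), 0.66), (array([276., 406.]), 0.65)]
top slot_mouth [(array([217., 154.]), 0.74)]
top block [(array([217., 153.]), 0.89)]
top narrow_scraper_grip [(array([217., 258.]), 0.67)]
side wide_scraper_grip [(array([277., 367.]), 0.95), (array([254., 330.]), 0.83), (array([262., 417.]), 0.67)]
side wide_stand [(array([353., 278.]), 0.9), (array([305., 365.]), 0.58)]
side wide_scraper_edge [(array([264., 415.]), 0.85), (array([253., 329.]), 0.63), (array([276., 369.]), 0.59)]
side wide_stand_hook [(array([350., 278.]), 0.96), (array([392., 425.]), 0.69), (array([307., 365.]), 0.67)]
side slot_mouth [(array([192., 243.]), 0.8)]
side block [(array([192., 246.]), 0.56)]
side narrow_scraper_grip [(array([200., 296.]), 0.8), (array([172., 304.]), 0.69)]
```

View pics/t_s.png

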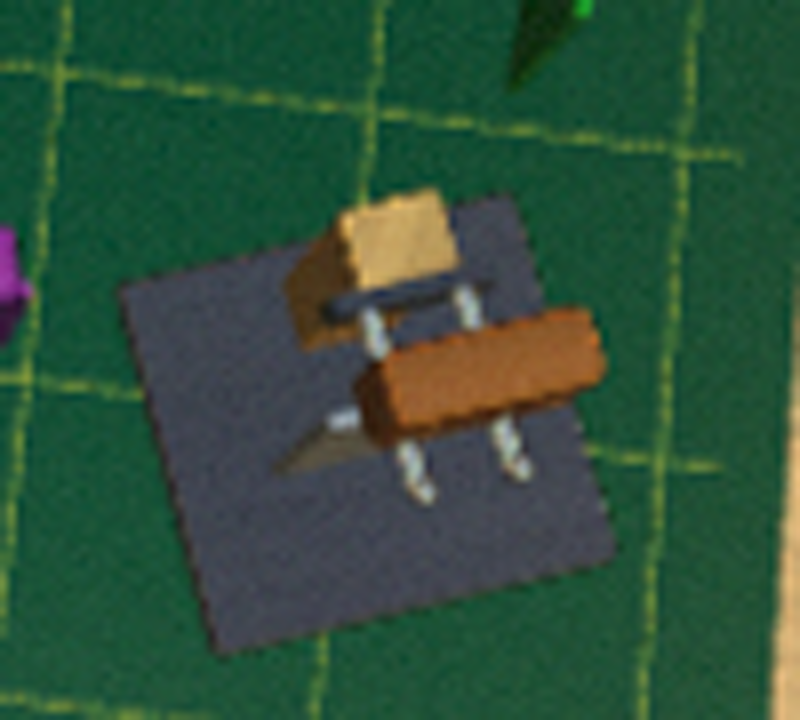

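View pics/t_b.png

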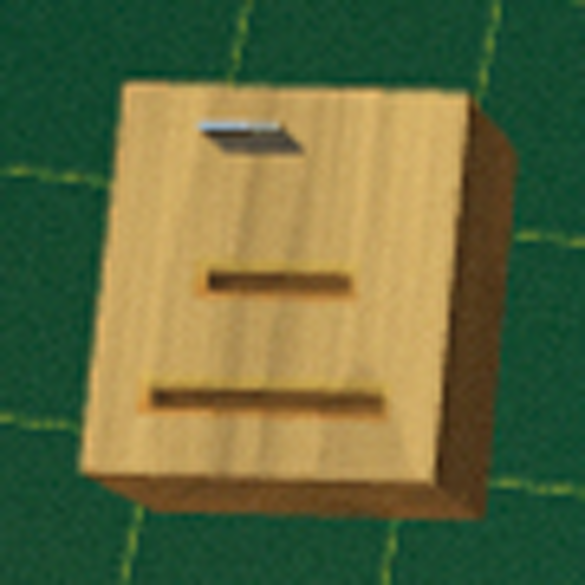

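View pics/s_s.png

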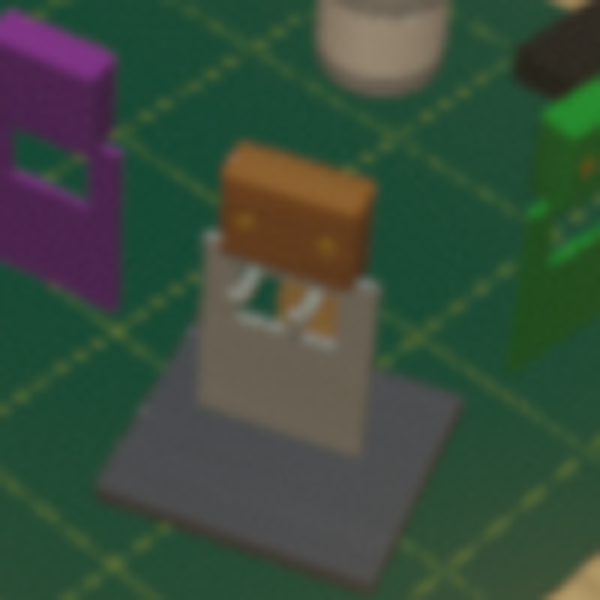

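View pics/s_b.png

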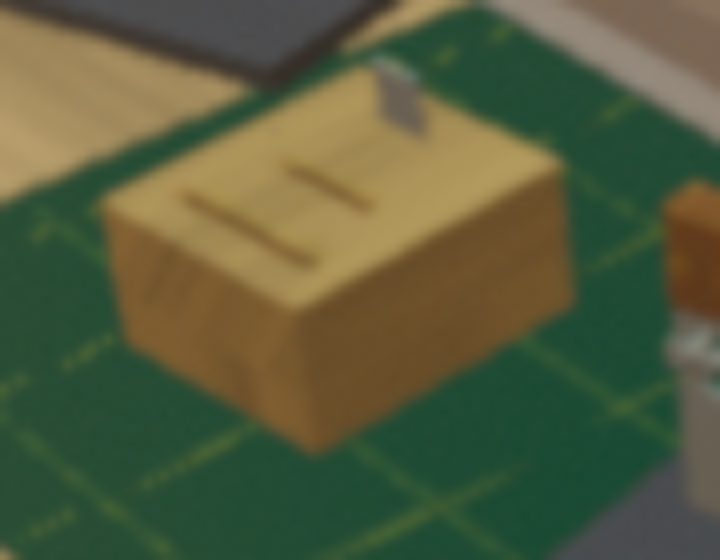

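```bash
cat > fit.py <<'E'
from h import *
from scipy.optimize import least_squares
def fit(obs,x0):
    # obs: list (cam,u0,v0,f,[(X,Y,lx,ly,z)])
    def res(p,sep=False):
        c,s=np.cos(p[2]),np.sin(p[2]);o=[]
        for cam,u0,v0,f,L in obs:
            L=np.array(L,float)
            uv=np.c_[(L[:,0]+.5)/f-.5+u0,(L[:,1]+.5)/f-.5+v0]
            P=np.c_[p[0]+c*L[:,2]-s*L[:,3],p[1]+s*L[:,2]+c*L[:,3],L[:,4]]
            o.append(proj(cam,P)-uv)
        return o if sep else np.concatenate(o).ravel()
    r=least_squares(res,x0,loss='soft_l1')
    print(np.round(r.x,3),'yaw deg',np.round(np.degrees(r.x[2]),2))
    for o in res(r.x,True): print(np.round(o,1).tolist())
    return r.x
E
python3 - <<'E'
from fit import *
T=("top",365,220,8);S=("side",320,230,6);TB=("top",110,170,6.5);SB=("side",200,160,8)
base=[(*T,[(120,288,70,65,12),(515,195,70,-65,12),(615,550,-50,-65,12),(218,655,-50,65,12)])]
baseS=[(*S,[(97,490,-50,65,12),(375,585,-50,-65,12),(462,402,70,-65,12)])]
g=onz("top",[[424,267]],178)[0];g[2]=0;print(g)
for n,o in(("base top",base),("base side",baseS),("both",base+baseS)): print(n);fit(o,g)
sT=[(*T,[(383,368,11,30,178),(588,310,11,-30,178),(605,372,-11,-30,178),(397,440,-11,30,178)])]
sS=[(*S,[(245,143,11,30,178),(375,185,11,-30,178),(362,207,-11,-30,178),(225,165,-11,30,178),(198,402,-2,38,30),(362,455,-2,-38,30),(205,237,-2,38,130),(378,288,-2,-38,130),(222,245,-11,30,130),(358,285,-11,-30,130)])]
for n,o in(("scr top",sT),("scr side",sS),("both",sT+sS)): print(n);fit(o,g)
g=onz("top",[[155,215]],75)[0];g[2]=0
bT=[(*TB,[(125,82,75,65,75),(468,95,75,-65,75),(437,485,-75,-65,75),(80,472,-75,65,75),(150,397,-45,43,75),(385,402,-45,-43,75)])]
bS=[(*SB,[(105,205,-75,65,75),(560,160,75,-65,75),(295,308,-75,-65,75),(128,345,-75,65,0),(318,452,-75,-65,0),(575,300,75,-65,0),(184,194,-45,43,75),(314,263,-45,-43,75)])]
for n,o in(("block top",bT),("block side",bS),("both",bT+bS)): print(n);p=fit(o,g)
c,s=np.cos(p[2]),np.sin(p[2]);print("slot",p[0]-45*c,p[1]-45*s)
E
```

```text
[ 465.91814593 -357.23179337    0.        ]
base top
[ 4.70543e+02 -3.60044e+02  3.67000e-01] yaw deg 21.06
[[-0.5, -0.5], [-0.1, -0.8], [1.0, 1.0], [-0.1, 0.3]]
base side
[ 4.66498e+02 -3.61743e+02  3.80000e-01] yaw deg 21.75
[[-0.7, 0.0], [0.1, 0.4], [0.5, -0.6]]
both
[ 4.69318e+02 -3.60449e+02  3.67000e-01] yaw deg 21.02
[[-0.4, -0.0], [0.0, -0.3], [1.1, 1.6], [-0.0, 0.8]]
[[-0.3, -1.1], [0.1, -0.3], [1.0, -1.1]]
scr top
[ 4.68368e+02 -3.61822e+02  4.09000e-01] yaw deg 23.45
[[-1.0, -0.5], [-0.4, -0.7], [0.8, 1.2], [0.4, 0.2]]
scr side
[ 4.71052e+02 -3.61003e+02  3.78000e-01] yaw deg 21.69
[[-0.5, -1.5], [1.0, -1.7], [0.1, 0.3], [-0.5, 0.3], [0.3, -0.2], [0.1, -0.1], [0.5, -0.4], [0.4, -0.1], [-0.7, 1.4], [-0.6, 1.8]]
both
[ 4.69827e+02 -3.61591e+02  3.96000e-01] yaw deg 22.68
[[-1.0, -1.3], [-0.3, -1.2], [0.8, 0.7], [0.3, -0.6]]
[[-0.8, -1.0], [0.9, -1.5], [0.1, 0.5], [-0.7, 0.8], [0.1, 0.3], [0.1, 0.1], [0.2, 0.1], [0.3, 0.1], [-0.9, 1.9], [-0.6, 2.1]]
block top
[5.31746e+02 2.86619e+02 1.03000e-01] yaw deg 5.89
[[0.1, 0.4], [0.3, -0.2], [-0.3, -0.3], [0.2, 0.2], [0.0, -0.2], [-0.4, 0.0]]
block side
[5.30389e+02 2.88626e+02 1.12000e-01] yaw deg 6.43
[[-0.6, -0.4], [-0.1, 0.1], [0.2, 0.1], [-0.2, -0.0], [0.1, 0.5], [-0.3, 0.5], [0.3, -0.5], [0.4, -0.4]]
both
[5.31182e+02 2.87094e+02 1.03000e-01] yaw deg 5.92
[[-0.1, 0.6], [0.1, 0.0], [-0.5, -0.1], [0.0, 0.5], [-0.2, 0.0], [-0.6, 0.2]]
[[-0.2, -0.5], [0.3, 0.4], [0.4, 0.2], [0.3, -0.1], [0.3, 0.6], [0.1, 0.7], [0.8, -0.5], [0.7, -0.3]]
slot 486.4219565051903 282.45251283097747
```

```bash
cat > go.py <<'E'
from h import *
def target(xyz,yaw,flip=False):
    a=np.deg2rad(yaw)
    x=np.array([0,0,-1.]);z=np.array([np.cos(a),np.sin(a),0])*(-1 if flip else 1);y=np.cross(z,x)
    return np.array(xyz,float),R.from_matrix(np.c_[x,y,z])
def rel(xyz,yaw,flip=False,start=None):
    s=bot.sense();p0,r0=(s['ee_pos'],R.from_rotvec(s['eef_rot'])) if start is None else start
    p,r=target(xyz,yaw,flip)
    return np.round(r0.inv().apply(p-p0),1),np.round((r0.inv()*r).as_rotvec(degrees=True),2)
E
python3 - <<'E'
from go import *
s=bot.sense();print(np.round(R.from_rotvec(s['eef_rot']).as_matrix(),3), s['ee_pos'],s['q'])
for f in(0,1):
  print(rel((470,-361,230),21.8,f))
for n in("top",):
  print("narrow",onz(n,[[256,213]],178), "jar",onz(n,[[361,167]],80))
E
```

```text
[[ 0.    -0.954  0.299]
 [ 0.     0.299  0.954]
 [-1.    -0.     0.   ]] [187.01611472 596.38664567 226.76835728] [-1.36958083  0.43446225  0.02500274  1.57319224 -0.01158034  1.13399494
 -0.07508433]
(array([  -3.3, -556.5, -828.8]), array([ 5.079e+01,  1.000e-02, -0.000e+00]))
(array([  -3.3, -556.5, -828.8]), array([-1.2921e+02,  0.0000e+00,  1.0000e-02]))
narrow [[537.88199736  21.28190836 178.        ]] jar [[ 712.36440166 -200.51832776   80.        ]]
```

```bash
python3 - <<'E'
from go import *
p0,r0=target((187,596.4,226.7),72.6)
print(rel((450,200,310),45),rel((470,-361,300),21.8))
E
```

```text
(array([ -83.3, -369.5, -299.5]), array([2.759e+01, 1.000e-02, 0.000e+00])) (array([ -73.3, -556.5, -828.8]), array([ 5.079e+01,  1.000e-02, -0.000e+00]))
```

Call:
play_rows(
  moves=[
    {"dp": [-83,-370,-300],"twist": [27.6,0,0],"gripper": 1},
    {"dp": [-83,-370,-300],"twist": [27.6,0,0],"gripper": 1},
    {"dp": [-83,-370,-300],"twist": [27.6,0,0],"gripper": 1},
    {"dp": [-83,-370,-300],"twist": [27.6,0,0],"gripper": 1},
    {"dp": [-83,-370,-300],"twist": [27.6,0,0],"gripper": 1},
    {"dp": [-83,-370,-300],"twist": [27.6,0,0],"gripper": 1},
    {"dp": [-83,-370,-300],"twist": [27.6,0,0],"gripper": 1},
    {"dp": [-83,-370,-300],"twist": [27.6,0,0],"gripper": 1},
    {"dp": [-83,-370,-300],"twist": [27.6,0,0],"gripper": 1},
    {"dp": [-83,-370,-300],"twist": [27.6,0,0],"gripper": 1},
  ],
)

```text
time_s: 1.73
ee_pos: [414.6, 252.4, 299.0]
eef_rot: [-0.613, 1.482, 0.614]
wrist_force: [0.9, 0.9, -0.4]
gripper_width: 91.7
```

```bash
python3 - <<'E'
from go import *
s=bot.sense();print(s['ee_pos'],np.abs(s['qvel']).max(),R.from_rotvec(s['eef_rot']).as_matrix()[:,2])
print(rel((470,-361,300),21.8))
E
```

```text
[414.56192471 252.4163474  298.95533219] 1.0554595865012568 [0.70715026 0.70706279 0.00084478]
(array([  -1.5, -473. , -394.5]), array([ 2.32e+01,  5.00e-02, -2.00e-02]))
```

Call:
play_rows(
  moves=[
    {"dp": [0,-473,-394],"twist": [23.2,0,0],"gripper": 1},
    {"dp": [0,-473,-394],"twist": [23.2,0,0],"gripper": 1},
    {"dp": [0,-473,-394],"twist": [23.2,0,0],"gripper": 1},
    {"dp": [0,-473,-394],"twist": [23.2,0,0],"gripper": 1},
    {"dp": [0,-473,-394],"twist": [23.2,0,0],"gripper": 1},
    {"dp": [0,-473,-394],"twist": [23.2,0,0],"gripper": 1},
    {"dp": [0,-473,-394],"twist": [23.2,0,0],"gripper": 1},
    {"dp": [0,-473,-394],"twist": [23.2,0,0],"gripper": 1},
    {"dp": [0,-473,-394],"twist": [23.2,0,0],"gripper": 1},
    {"dp": [0,-473,-394],"twist": [23.2,0,0],"gripper": 1},
  ],
)

```text
time_s: 2.57
ee_pos: [451.4, -162.6, 298.7]
eef_rot: [-0.299, 1.549, 0.299]
wrist_force: [0.8, 0.2, -0.4]
gripper_width: 91.9
```

Call:
play_rows(
  moves=[
    {"dp": [0,0,0],"twist": [0,0,0],"gripper": 1},
    {"dp": [0,0,0],"twist": [0,0,0],"gripper": 1},
    {"dp": [0,0,0],"twist": [0,0,0],"gripper": 1},
  ],
)

```text
time_s: 2.82
ee_pos: [451.6, -160.4, 298.2]
eef_rot: [-0.298, 1.55, 0.298]
wrist_force: [0.6, 0.8, -0.6]
gripper_width: 91.8
```

```bash
python3 - <<'E'
from go import *
print(rel((470,-361,230),21.8))
E
```

```text
(array([  68.1, -193.2,  -57.3]), array([-0.04,  0.  , -0.03]))
```

Call:
play_rows(
  moves=[
    {"dp": [25,-193,-57],"twist": [0,0,0],"gripper": 1},
    {"dp": [25,-193,-57],"twist": [0,0,0],"gripper": 1},
    {"dp": [25,-193,-57],"twist": [0,0,0],"gripper": 1},
    {"dp": [25,-193,-57],"twist": [0,0,0],"gripper": 1},
    {"dp": [25,-193,-57],"twist": [0,0,0],"gripper": 1},
    {"dp": [60,-193,-57],"twist": [0,0,0],"gripper": 1},
    {"dp": [60,-193,-57],"twist": [0,0,0],"gripper": 1},
    {"dp": [60,-193,-57],"twist": [0,0,0],"gripper": 1},
    {"dp": [60,-193,-57],"twist": [0,0,0],"gripper": 1},
  ],
)

```text
time_s: 3.57
ee_pos: [471.5, -359.3, 239.0]
eef_rot: [-0.3, 1.549, 0.301]
wrist_force: [-0.5, 0.2, 0.5]
gripper_width: 91.9
```

```bash
python3 - <<'E'
from go import *
s=bot.sense();print(s['ee_pos'])
t=crop("top",365,220,100,90,8,"pics/t2.png")
s=crop("side",310,190,120,120,5,"pics/s2.png")
print(rel((470,-361,140),21.8))
E
```

```text
[ 471.45566606 -359.26627379  239.02609028]
(array([99.8, -0.3, -2.1]), array([0.14, 0.12, 0.06]))
```

View pics/t2.png

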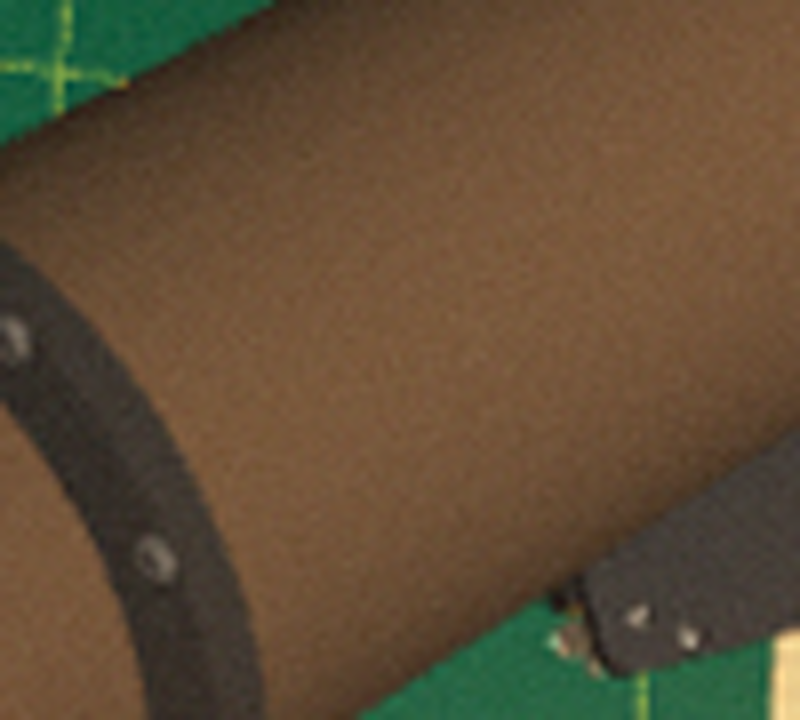

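View pics/s2.png

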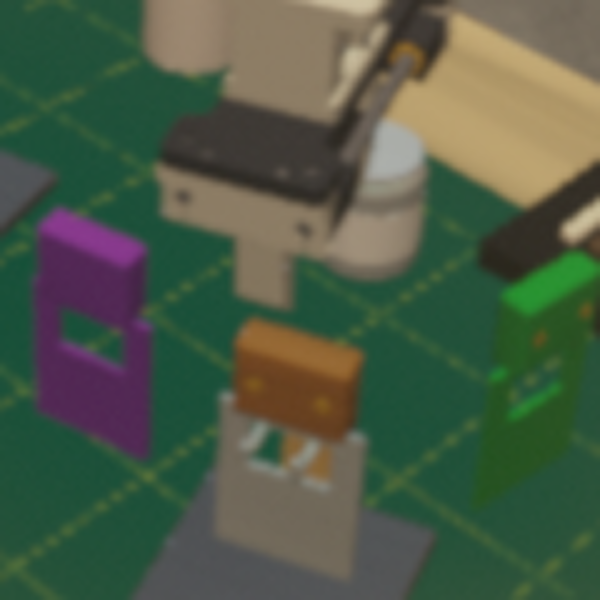

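```bash
python3 - <<'E'
from go import *
a=np.deg2rad(21.8);x=np.array([np.cos(a),np.sin(a),0]);y=np.array([-np.sin(a),np.cos(a),0])
e=np.array([471.4,-359.3,239])
for k in(46,55,65):
  P=[e-x*k+y*9.5,e-x*k-y*9.5]; print(k,np.round((proj("side",P)-[310,190])*5,0).tolist())
E
```

```text
46 [[249.0, 293.0], [288.0, 304.0]]
55 [[242.0, 305.0], [281.0, 316.0]]
65 [[233.0, 318.0], [273.0, 330.0]]
```

Call:
play_rows(
  moves=[
    {"dp": [20,0,-2],"twist": [0,0,0],"gripper": 1},
    {"dp": [40,0,-2],"twist": [0,0,0],"gripper": 1},
    {"dp": [55,0,-2],"twist": [0,0,0],"gripper": 1},
    {"dp": [65,0,-2],"twist": [0,0,0],"gripper": 1},
    {"dp": [75,0,-2],"twist": [0,0,0],"gripper": 1},
    {"dp": [83,0,-2],"twist": [0,0,0],"gripper": 1},
    {"dp": [90,0,-2],"twist": [0,0,0],"gripper": 1},
    {"dp": [96,0,-2],"twist": [0,0,0],"gripper": 1},
    {"dp": [100,0,-2],"twist": [0,0,0],"gripper": 1},
    {"dp": [100,0,-2],"twist": [0,0,0],"gripper": 1},
  ],
)

```text
time_s: 4.5
ee_pos: [468.3, -361.6, 137.6]
eef_rot: [-0.298, 1.551, 0.299]
wrist_force: [-0.3, -0.0, -0.1]
gripper_width: 92.1
```

Call:
play_rows(
  moves=[
    {"dp": [0,0,0],"twist": [0,0,0],"gripper": 0.45},
    {"dp": [0,0,0],"twist": [0,0,0],"gripper": 0.45},
    {"dp": [0,0,0],"twist": [0,0,0],"gripper": 0.45},
    {"dp": [0,0,0],"twist": [0,0,0],"gripper": 0.45},
    {"dp": [0,0,0],"twist": [0,0,0],"gripper": 0.45},
  ],
  squeeze=10,
)

```text
time_s: 4.92
ee_pos: [468.5, -361.9, 138.5]
eef_rot: [-0.298, 1.55, 0.298]
wrist_force: [0.4, -1.3, 0.4]
gripper_width: 63.2
```

```bash
python3 - <<'E'
from go import *
s=bot.sense();print(s['ee_pos'],s['wrist_force'],s['gripper_width'])
s=crop("side",320,220,100,100,6,"pics/s3.png")
E
```

```text
[ 468.54848723 -361.86123476  138.48327126] [ 0.42630753 -1.279573    0.43974835] 63.19821880167074
```

View pics/s3.png

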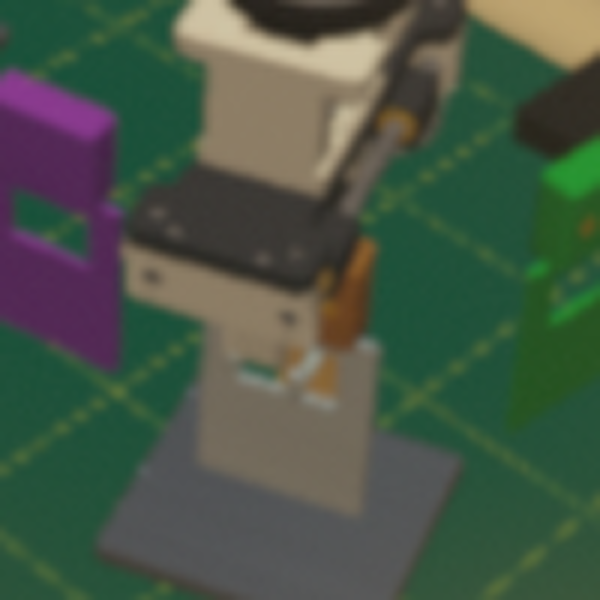

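Call:
play_rows(
  moves=[
    {"dp": [0,0,0],"twist": [0,0,0],"gripper": 0.2},
    {"dp": [0,0,0],"twist": [0,0,0],"gripper": 0.2},
    {"dp": [0,0,0],"twist": [0,0,0],"gripper": 0.2},
    {"dp": [0,0,0],"twist": [0,0,0],"gripper": 0.2},
    {"dp": [0,0,0],"twist": [0,0,0],"gripper": 0.2},
    {"dp": [0,0,0],"twist": [0,0,0],"gripper": 0.2},
    {"dp": [0,0,0],"twist": [0,0,0],"gripper": 0.2},
    {"dp": [0,0,0],"twist": [0,0,0],"gripper": 0.2},
  ],
  squeeze=10,
)

```text
time_s: 5.63
ee_pos: [468.6, -361.7, 138.3]
eef_rot: [-0.298, 1.55, 0.298]
wrist_force: [0.3, -0.5, 0.6]
gripper_width: 22.2
```

Call:
play_rows(
  moves=[
    {"dp": [0,0,0],"twist": [0,0,0],"gripper": 0},
    {"dp": [0,0,0],"twist": [0,0,0],"gripper": 0},
    {"dp": [0,0,0],"twist": [0,0,0],"gripper": 0},
    {"dp": [0,0,0],"twist": [0,0,0],"gripper": 0},
  ],
  squeeze=25,
)

```text
time_s: 5.97
ee_pos: [468.5, -361.7, 138.3]
eef_rot: [-0.298, 1.55, 0.298]
wrist_force: [0.6, -0.8, 0.8]
gripper_width: 22.0
```

```bash
python3 - <<'E'
from go import *
s=bot.sense();print(s['ee_pos'],s['wrist_force'],s['wrist_torque'],s['gripper_width'])
s=crop("side",320,220,100,100,6,"pics/s4.png")
E
```

```text
[ 468.53334124 -361.74663796  138.26486379] [ 0.62702732 -0.80814205  0.79874737] [-0.01633882 -0.13312708  0.06530228] 21.964018554822214
```

View pics/s4.png

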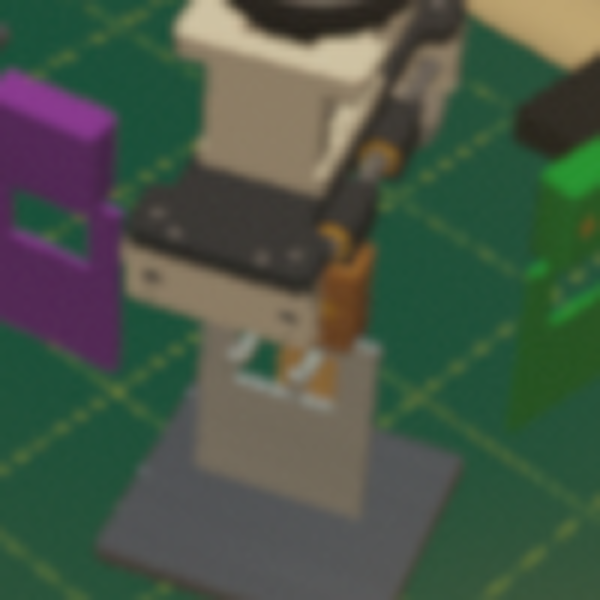

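Call:
play_rows(
  moves=[
    {"dp": [-2,0,0],"twist": [0,0,0],"gripper": 0},
    {"dp": [-5,0,0],"twist": [0,0,0],"gripper": 0},
    {"dp": [-8,0,0],"twist": [0,0,0],"gripper": 0},
    {"dp": [-11,0,0],"twist": [0,0,0],"gripper": 0},
    {"dp": [-14,0,0],"twist": [0,0,0],"gripper": 0},
    {"dp": [-16,0,0],"twist": [0,0,0],"gripper": 0},
    {"dp": [-16,0,0],"twist": [0,0,0],"gripper": 0},
    {"dp": [-16,0,0],"twist": [0,0,0],"gripper": 0},
  ],
  squeeze=35,
)

```text
time_s: 6.68
ee_pos: [468.5, -361.8, 154.4]
eef_rot: [-0.299, 1.55, 0.298]
wrist_force: [0.6, -0.4, -2.4]
gripper_width: 21.9
```

```bash
python3 - <<'E'
from go import *
s=bot.sense();print(s['ee_pos'],s['wrist_force'],s['wrist_torque'],s['gripper_width'])
s=crop("side",320,220,100,100,6,"pics/s5.png")
E
```

```text
[ 468.53446626 -361.76382036  154.38224283] [ 0.56887902 -0.40293118 -2.42144066] [-0.00828818  0.03912618  0.01678156] 21.904381477679895
```

View pics/s5.png

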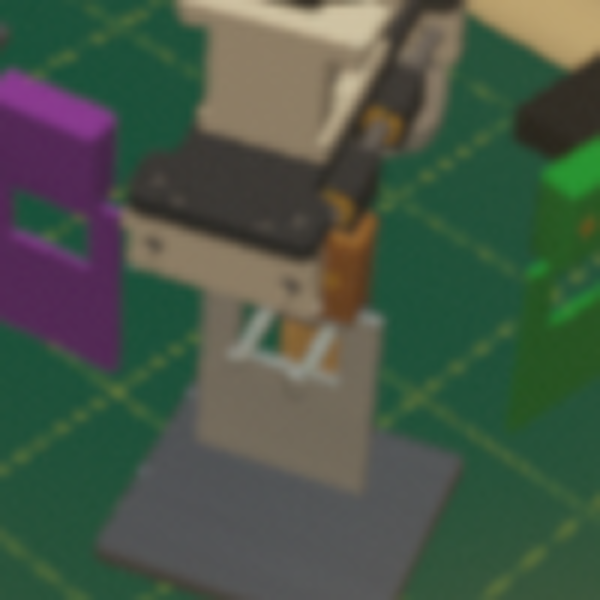

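Call:
play_rows(
  moves=[
    {"dp": [0,0,-5],"twist": [0,0,0],"gripper": 0},
    {"dp": [0,0,-12],"twist": [0,0,0],"gripper": 0},
    {"dp": [0,0,-20],"twist": [0,0,0],"gripper": 0},
    {"dp": [0,0,-28],"twist": [0,0,0],"gripper": 0},
    {"dp": [0,0,-36],"twist": [0,0,0],"gripper": 0},
    {"dp": [0,0,-44],"twist": [0,0,0],"gripper": 0},
    {"dp": [0,0,-52],"twist": [0,0,0],"gripper": 0},
    {"dp": [0,0,-60],"twist": [0,0,0],"gripper": 0},
    {"dp": [0,0,-66],"twist": [0,0,0],"gripper": 0},
    {"dp": [0,0,-70],"twist": [0,0,0],"gripper": 0},
  ],
)

```text
time_s: 7.57
ee_pos: [402.5, -388.2, 154.3]
eef_rot: [-0.298, 1.55, 0.298]
wrist_force: [-0.4, 1.1, -1.8]
gripper_width: 21.9
```

Call:
play_rows(
  moves=[
    {"dp": [-15,0,0],"twist": [0,0,0],"gripper": 0},
    {"dp": [-40,0,0],"twist": [0,0,0],"gripper": 0},
    {"dp": [-65,0,0],"twist": [0,0,0],"gripper": 0},
    {"dp": [-90,0,0],"twist": [0,0,0],"gripper": 0},
    {"dp": [-115,0,0],"twist": [0,0,0],"gripper": 0},
    {"dp": [-140,0,0],"twist": [0,0,0],"gripper": 0},
    {"dp": [-160,0,0],"twist": [0,0,0],"gripper": 0},
    {"dp": [-170,0,0],"twist": [0,0,0],"gripper": 0},
    {"dp": [-175,0,0],"twist": [0,0,0],"gripper": 0},
    {"dp": [-175,0,0],"twist": [0,0,0],"gripper": 0},
  ],
)

```text
time_s: 8.4
ee_pos: [403.7, -387.9, 329.5]
eef_rot: [-0.299, 1.549, 0.298]
wrist_force: [-0.1, -0.9, -2.6]
gripper_width: 21.9
```

```bash
python3 - <<'E'
from go import *
s=bot.sense();print(s['ee_pos'],s['wrist_force'],s['wrist_torque'],s['gripper_width'])
im=bot.get_image("side");cv2.imwrite("pics/s6.png",im[:,:,::-1])
print(rel((430,40,330),14),rel((486.4,282.5,330),5.9))
E
```

```text
[ 403.66226758 -387.86697599  329.52089055] [-0.09621569 -0.8757966  -2.64224333] [-0.07310136 -0.01174237  0.05971042] 21.928913875723342
(array([ -1.2, 387. , 183.5]), array([ 7.81, -0.01, -0.03])) (array([ -1.1, 591.2, 325.9]), array([ 1.591e+01, -1.000e-02, -3.000e-02]))
```

View pics/s6.png

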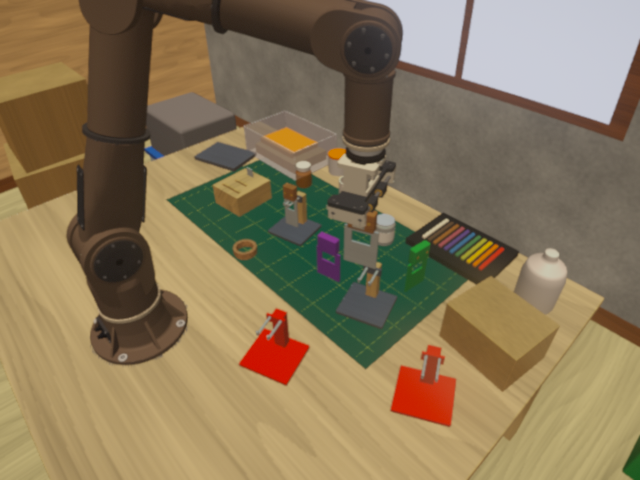

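Call:
play_rows(
  moves=[
    {"dp": [0,12,7],"twist": [0.4,0,0],"gripper": 0},
    {"dp": [0,36,20],"twist": [1,0,0],"gripper": 0},
    {"dp": [0,66,36],"twist": [2,0,0],"gripper": 0},
    {"dp": [0,96,53],"twist": [3,0,0],"gripper": 0},
    {"dp": [0,126,69],"twist": [4,0,0],"gripper": 0},
    {"dp": [0,156,86],"twist": [5,0,0],"gripper": 0},
    {"dp": [0,186,102],"twist": [6,0,0],"gripper": 0},
    {"dp": [0,216,119],"twist": [7,0,0],"gripper": 0},
    {"dp": [0,246,136],"twist": [8,0,0],"gripper": 0},
    {"dp": [0,276,152],"twist": [9,0,0],"gripper": 0},
  ],
)

```text
time_s: 9.28
ee_pos: [441.4, -73.0, 328.0]
eef_rot: [-0.175, 1.565, 0.175]
wrist_force: [0.3, 0.2, -1.5]
gripper_width: 21.9
```

```bash
python3 - <<'E'
from go import *
s=bot.sense();print(s['ee_pos'],s['wrist_force'],s['gripper_width'])
print(rel((486.4,282.5,330),5.9))
E
```

```text
[441.36211985 -73.01930524 327.9869591 ] [ 0.32368745  0.24775307 -1.472876  ] 21.933599837924678
(array([ -2.1, 336.8, 122.5]), array([ 6.87, -0.1 , -0.02]))
```

Call:
play_rows(
  moves=[
    {"dp": [-1,38,14],"twist": [0.8,0,0],"gripper": 0},
    {"dp": [-1,76,28],"twist": [1.6,0,0],"gripper": 0},
    {"dp": [-1,114,42],"twist": [2.4,0,0],"gripper": 0},
    {"dp": [-1,152,55],"twist": [3.2,0,0],"gripper": 0},
    {"dp": [-1,190,69],"twist": [4,0,0],"gripper": 0},
    {"dp": [-1,228,83],"twist": [4.8,0,0],"gripper": 0},
    {"dp": [-1,264,96],"twist": [5.6,0,0],"gripper": 0},
    {"dp": [-1,298,108],"twist": [6.2,0,0],"gripper": 0},
    {"dp": [-1,324,118],"twist": [6.8,0,0],"gripper": 0},
    {"dp": [-1,337,122],"twist": [6.9,0,0],"gripper": 0},
  ],
)

```text
time_s: 10.12
ee_pos: [485.2, 285.1, 327.7]
eef_rot: [-0.085, 1.572, 0.084]
wrist_force: [-1.3, 0.2, -2.4]
gripper_width: 22.1
```

Call:
play_rows(
  moves=[
    {"dp": [20,0,0],"twist": [0,0,0],"gripper": 0},
    {"dp": [45,0,0],"twist": [0,0,0],"gripper": 0},
    {"dp": [70,0,0],"twist": [0,0,0],"gripper": 0},
    {"dp": [90,0,0],"twist": [0,0,0],"gripper": 0},
    {"dp": [105,0,0],"twist": [0,0,0],"gripper": 0},
    {"dp": [112,0,0],"twist": [0,0,0],"gripper": 0},
    {"dp": [112,0,0],"twist": [0,0,0],"gripper": 0},
    {"dp": [112,0,0],"twist": [0,0,0],"gripper": 0},
  ],
)

```text
time_s: 10.78
ee_pos: [486.5, 280.1, 218.1]
eef_rot: [-0.081, 1.57, 0.08]
wrist_force: [0.1, -0.0, -1.4]
gripper_width: 21.9
```

```bash
python3 - <<'E'
from go import *
s=bot.sense();print(s['ee_pos'],R.from_rotvec(s['eef_rot']).as_matrix()[:,2],s['wrist_force'],s['gripper_width'])
im=bot.get_image("side");cv2.imwrite("pics/s7f.png",im[:,:,::-1])
crop("side",200,120,100,100,6,"pics/s7.png",im)
crop("top",100,160,110,110,5.4,"pics/t7.png")
print(rel((486.4,282.5,218),5.9))
E
```

```text
[486.49250362 280.12016644 218.12200365] [ 9.94769672e-01  1.02141170e-01 -6.93594089e-04] [ 0.11336182 -0.02199856 -1.37542776] 21.909224204150274
(array([ 1.2,  1.9, -0.5]), array([-0.02,  0.07, -0.04]))
```

View pics/s7.png

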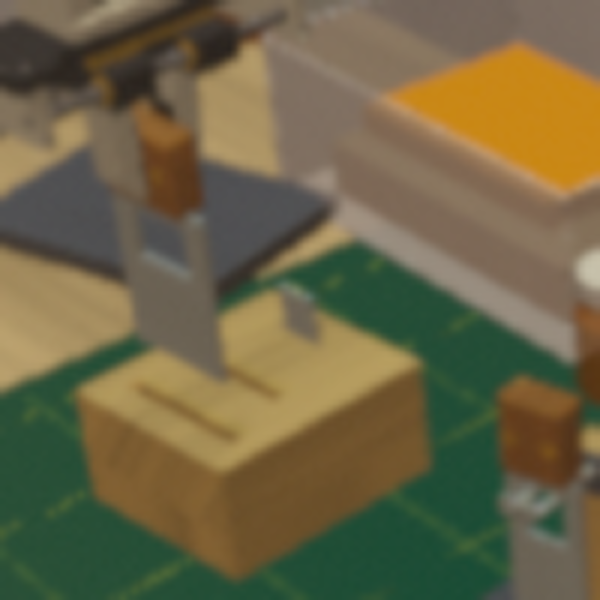

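View pics/t7.png

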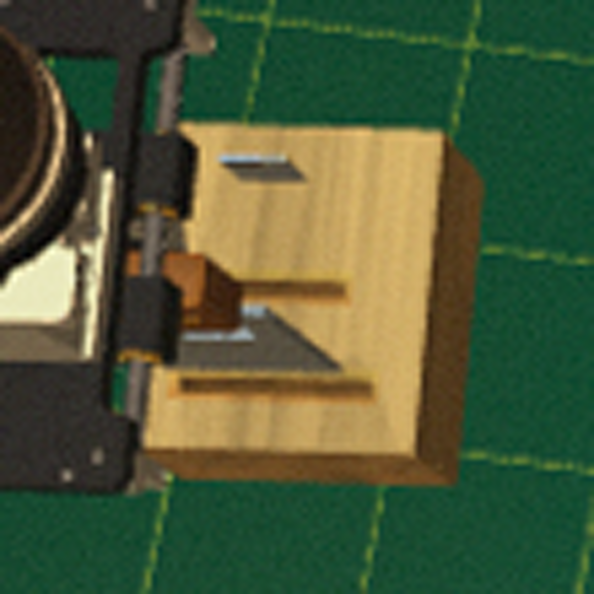

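```bash
python3 - <<'E'
from go import *
def px(X,Y,u0,v0,f): return [(X+.5)/f-.5+u0,(Y+.5)/f-.5+v0]
z=109.8
P=onz("side",[px(135,337,200,120,6),px(222,378,200,120,6)],z);print("side",P,P.mean(0),np.linalg.norm(P[0]-P[1]),np.degrees(np.arctan2(P[0,0]-P[1,0],P[1,1]-P[0,1])))
print("slot side",[onz("side",[px(139,385,200,120,6),px(238,438,200,120,6)],75)])
P=onz("top",[px(342,371,100,160,5.4),px(182,362,100,160,5.4)],z);print("top",P)
print("slot top",onz("top",[px(178,384,100,160,5.4),px(375,388,100,160,5.4)],75))
# predicted
e=np.array([486.5,280.1,z]);a=np.deg2rad(5.87);y=np.array([-np.sin(a),np.cos(a),0]);
for n,u,v,f in(("side",200,120,6),("top",100,160,5.4)):
  q=proj(n,[e+38*y,e-38*y]);print(n,(q+.5-[u,v])*f-.5)
E
```

```text
side [[478.65732779 318.9246648  109.8       ]
 [489.5370721  247.33973032 109.8       ]] [484.09719995 283.13219756 109.8       ] 72.40698640574851 -171.35810938917444
slot side [array([[479.07429762, 324.48247408,  75.        ],
       [488.65197948, 237.85580187,  75.        ]])]
top [[490.42257825 241.772167   109.8       ]
 [485.34488329 311.05934678 109.8       ]]
slot top [[481.95532139 324.90954202  75.        ]
 [491.5691454  237.79021187  75.        ]]
side [[141.87006517 335.1461352 ]
 [228.42174607 380.91212954]]
top [[165.13075458 366.08436856]
 [340.78315974 370.92619312]]
```

Call:
play_rows(
  moves=[
    {"dp": [8,0.5,0],"twist": [0,0,0],"gripper": 0},
    {"dp": [16,1,0],"twist": [0,0,0],"gripper": 0},
    {"dp": [23,1,0],"twist": [0,0,0],"gripper": 0},
    {"dp": [28,1,0],"twist": [0,0,0],"gripper": 0},
    {"dp": [31,1,0],"twist": [0,0,0],"gripper": 0},
    {"dp": [31,1,0],"twist": [0,0,0],"gripper": 0},
    {"dp": [31,1,0],"twist": [0,0,0],"gripper": 0},
  ],
)

```text
time_s: 11.47
ee_pos: [486.4, 281.5, 187.1]
eef_rot: [-0.081, 1.57, 0.08]
wrist_force: [0.3, 0.2, -2.5]
gripper_width: 21.6
```

```bash
python3 - <<'E'
from go import *
s=bot.sense();print(s['ee_pos'],R.from_rotvec(s['eef_rot']).as_matrix()[:,2],s['wrist_force'],s['gripper_width'])
crop("side",205,150,60,60,10,"pics/s8.png")
crop("top",110,200,80,60,9,"pics/t8.png")
E
```

```text
[486.40786861 281.52072473 187.08870865] [ 9.94732333e-01  1.02506159e-01 -2.69089408e-04] [ 0.31359232  0.2012733  -2.46117511] 21.55614566613435
```

View pics/s8.png

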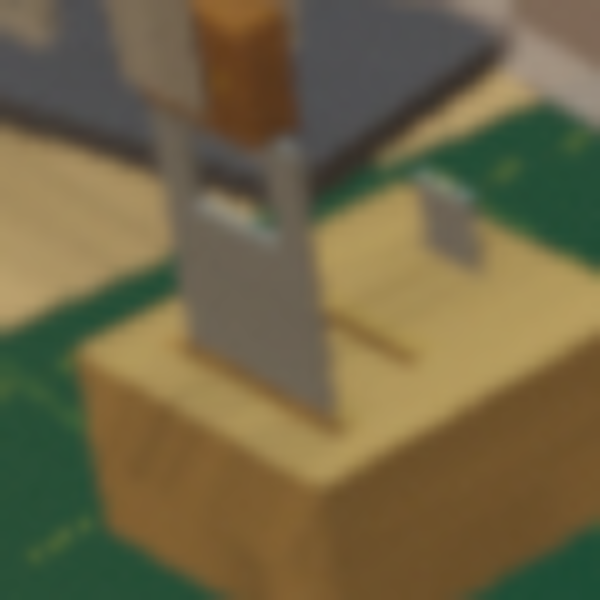

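View pics/t8.png

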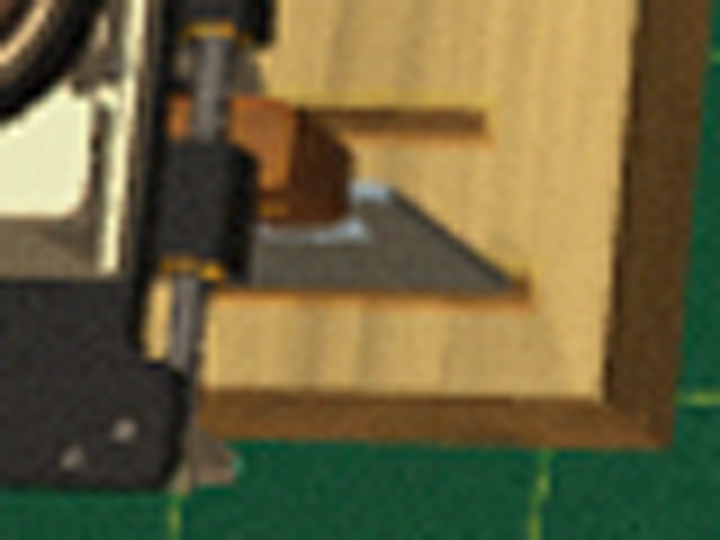

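Call:
play_rows(
  moves=[
    {"dp": [2,0,0],"twist": [0,0,0],"gripper": 0},
    {"dp": [4,0,0],"twist": [0,0,0],"gripper": 0},
    {"dp": [6,0,0],"twist": [0,0,0],"gripper": 0},
    {"dp": [8,0,0],"twist": [0,0,0],"gripper": 0},
    {"dp": [10,0,0],"twist": [0,0,0],"gripper": 0},
    {"dp": [12,0,0],"twist": [0,0,0],"gripper": 0},
    {"dp": [12,0,0],"twist": [0,0,0],"gripper": 0},
  ],
)

```text
time_s: 12.15
ee_pos: [486.2, 281.5, 174.7]
eef_rot: [-0.081, 1.57, 0.08]
wrist_force: [-0.0, -0.4, -1.0]
gripper_width: 21.5
```

```bash
python3 - <<'E'
from go import *
s=bot.sense();print(s['ee_pos'],s['wrist_force'],s['wrist_torque'],s['gripper_width'])
E
```

```text
[486.17554178 281.48526237 174.74524202] [-0.03328655 -0.37167178 -0.95869115] [-0.0912567   0.08762388  0.03185313] 21.539143314485347
```

Call:
play_rows(
  moves=[
    {"dp": [3,0,0],"twist": [0,0,0],"gripper": 0},
    {"dp": [6,0,0],"twist": [0,0,0],"gripper": 0},
    {"dp": [9,0,0],"twist": [0,0,0],"gripper": 0},
    {"dp": [12,0,0],"twist": [0,0,0],"gripper": 0},
    {"dp": [15,0,0],"twist": [0,0,0],"gripper": 0},
    {"dp": [18,0,0],"twist": [0,0,0],"gripper": 0},
    {"dp": [21,0,0],"twist": [0,0,0],"gripper": 0},
    {"dp": [24,0,0],"twist": [0,0,0],"gripper": 0},
    {"dp": [26,0,0],"twist": [0,0,0],"gripper": 0},
    {"dp": [26,0,0],"twist": [0,0,0],"gripper": 0},
  ],
)

```text
time_s: 12.98
ee_pos: [486.2, 281.5, 148.8]
eef_rot: [-0.081, 1.57, 0.08]
wrist_force: [0.1, -0.1, -1.8]
gripper_width: 21.9
```

```bash
python3 - <<'E'
from go import *
s=bot.sense();print(s['ee_pos'],s['wrist_force'],s['wrist_torque'],s['gripper_width'])
crop("side",200,130,80,80,7.5,"pics/s9.png")
E
```

```text
[486.18416586 281.47062303 148.76059127] [ 0.11554823 -0.09992994 -1.82756104] [-0.11506787  0.02606483  0.00728854] 21.850323187385964
```

View pics/s9.png

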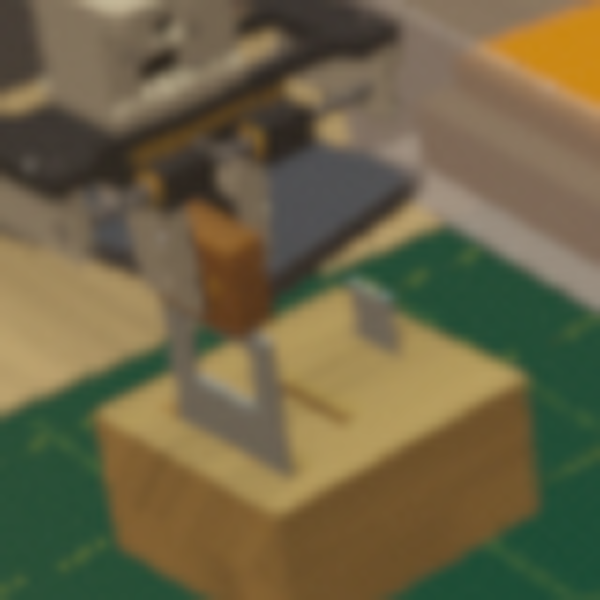

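Call:
play_rows(
  moves=[
    {"dp": [1.5,0,0],"twist": [0,0,0],"gripper": 0},
    {"dp": [3,0,0],"twist": [0,0,0],"gripper": 0},
    {"dp": [4.5,0,0],"twist": [0,0,0],"gripper": 0},
    {"dp": [6,0,0],"twist": [0,0,0],"gripper": 0},
    {"dp": [7,0,0],"twist": [0,0,0],"gripper": 0},
    {"dp": [8,0,0],"twist": [0,0,0],"gripper": 0},
    {"dp": [9,0,0],"twist": [0,0,0],"gripper": 0},
    {"dp": [9.5,0,0],"twist": [0,0,0],"gripper": 0},
    {"dp": [9.5,0,0],"twist": [0,0,0],"gripper": 0},
  ],
)

```text
time_s: 13.78
ee_pos: [486.3, 281.5, 139.6]
eef_rot: [-0.081, 1.569, 0.081]
wrist_force: [0.1, -0.4, -2.0]
gripper_width: 21.6
```

Call:
play_rows(
  moves=[
    {"dp": [0.5,0,0],"twist": [0,0,0],"gripper": 0},
    {"dp": [1,0,0],"twist": [0,0,0],"gripper": 0},
    {"dp": [1.5,0,0],"twist": [0,0,0],"gripper": 0},
    {"dp": [1.5,0,0],"twist": [0,0,0],"gripper": 0},
  ],
)

```text
time_s: 14.12
ee_pos: [486.5, 281.6, 138.5]
eef_rot: [-0.081, 1.569, 0.081]
wrist_force: [-0.3, -0.2, 0.0]
gripper_width: 22.0
```

Call:
play_rows(
  moves=[
    {"dp": [0.5,0,0],"twist": [0,0,0],"gripper": 0},
    {"dp": [1,0,0],"twist": [0,0,0],"gripper": 0},
    {"dp": [1,0,0],"twist": [0,0,0],"gripper": 0},
  ],
)

```text
time_s: 14.37
ee_pos: [486.6, 281.8, 138.3]
eef_rot: [-0.08, 1.569, 0.081]
wrist_force: [-3.0, -1.3, 10.9]
gripper_width: 21.7
```

Call:
play_rows(
  moves=[
    {"dp": [-0.8,0,0],"twist": [0,0,0],"gripper": 0},
    {"dp": [-0.8,0,0],"twist": [0,0,0],"gripper": 0.3},
    {"dp": [-0.8,0,0],"twist": [0,0,0],"gripper": 0.5},
    {"dp": [-0.8,0,0],"twist": [0,0,0],"gripper": 0.7},
    {"dp": [-0.8,0,0],"twist": [0,0,0],"gripper": 0.7},
    {"dp": [-0.8,0,0],"twist": [0,0,0],"gripper": 0.7},
    {"dp": [-0.8,0,0],"twist": [0,0,0],"gripper": 0.7},
    {"dp": [-0.8,0,0],"twist": [0,0,0],"gripper": 0.7},
    {"dp": [-0.8,0,0],"twist": [0,0,0],"gripper": 0.7},
  ],
)

```text
time_s: 15.12
ee_pos: [486.5, 281.6, 138.0]
eef_rot: [-0.081, 1.569, 0.081]
wrist_force: [-0.8, -0.5, 0.3]
gripper_width: 63.5
```

```bash
python3 - <<'E'
from go import *
s=bot.sense();print(s['ee_pos'],s['wrist_force'],s['gripper_width'])
crop("side",200,130,80,80,7.5,"pics/s10.png")
E
```

```text
[486.48061067 281.55782937 138.03155091] [-0.78739716 -0.48673594  0.3136844 ] 63.50191761759177
```

View pics/s10.png

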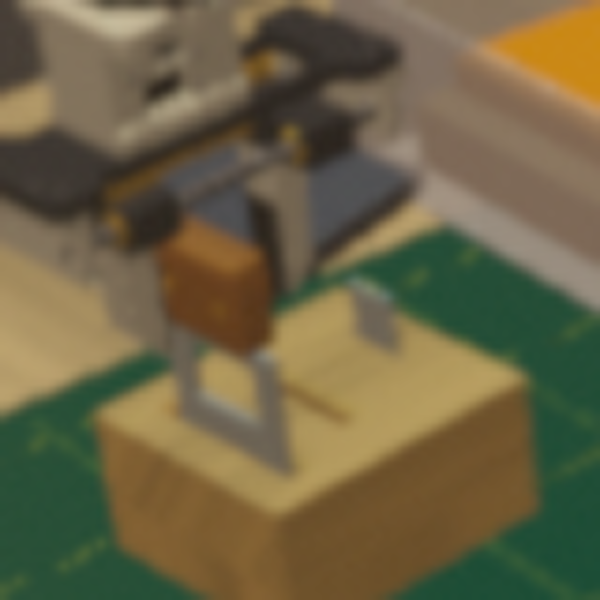

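Call:
play_rows(
  moves=[
    {"dp": [-5,0,0],"twist": [0,0,0],"gripper": 0.8},
    {"dp": [-15,0,0],"twist": [0,0,0],"gripper": 0.8},
    {"dp": [-30,0,0],"twist": [0,0,0],"gripper": 0.8},
    {"dp": [-50,0,0],"twist": [0,0,0],"gripper": 0.8},
    {"dp": [-80,0,0],"twist": [0,0,0],"gripper": 0.8},
    {"dp": [-110,0,0],"twist": [0,0,0],"gripper": 0.8},
    {"dp": [-130,0,0],"twist": [0,0,0],"gripper": 0.8},
    {"dp": [-150,0,0],"twist": [0,0,0],"gripper": 0.8},
    {"dp": [-150,0,0],"twist": [0,0,0],"gripper": 0.8},
    {"dp": [-150,0,0],"twist": [0,0,0],"gripper": 0.8},
  ],
)

```text
time_s: 16.0
ee_pos: [487.0, 281.8, 289.9]
eef_rot: [-0.079, 1.567, 0.082]
wrist_force: [-0.1, -0.9, -1.0]
gripper_width: 73.2
```

Call:
play_rows(
  moves=[
    {"dp": [0,30,0],"twist": [0,0,0],"gripper": 0.8},
    {"dp": [0,65,0],"twist": [0,0,0],"gripper": 0.8},
    {"dp": [0,100,0],"twist": [0,0,0],"gripper": 0.8},
    {"dp": [0,135,0],"twist": [0,0,0],"gripper": 0.8},
    {"dp": [0,170,0],"twist": [0,0,0],"gripper": 0.8},
    {"dp": [0,190,0],"twist": [0,0,0],"gripper": 0.8},
    {"dp": [0,200,0],"twist": [0,0,0],"gripper": 0.8},
    {"dp": [0,200,0],"twist": [0,0,0],"gripper": 0.8},
    {"dp": [0,200,0],"twist": [0,0,0],"gripper": 0.8},
  ],
)

```text
time_s: 16.75
ee_pos: [466.3, 479.2, 287.3]
eef_rot: [-0.082, 1.57, 0.079]
wrist_force: [0.4, -0.3, 0.4]
gripper_width: 73.4
```

```bash
python3 - <<'E'
from go import *
s=bot.sense();print(s['ee_pos'],s['wrist_force'],np.abs(s['qvel']).max())
im=bot.get_image("side");cv2.imwrite("pics/s11f.png",im[:,:,::-1]);crop("side",200,130,80,80,7.5,"pics/s11.png",im)
t=bot.get_image("top");cv2.imwrite("pics/t11f.png",t[:,:,::-1]);crop("top",110,170,90,90,6.5,"pics/t11.png",t)
c=np.deg2rad(5.9);X=np.array([np.cos(c),np.sin(c),0]);Y=np.array([-np.sin(c),np.cos(c),0]);o=np.array([486.5,282,0])
P=[o-11*X+30*Y+[0,0,178],o-11*X-30*Y+[0,0,178],o+11*X-30*Y+[0,0,178],o+11*X+30*Y+[0,0,178]]
print((proj("side",P)+.5-[200,130])*7.5-.5,(proj("top",P)+.5-[110,170])*6.5-.5)
print((proj("side",[o-2*X+38*Y+[0,0,130],o-2*X-38*Y+[0,0,130]])+.5-[200,130])*7.5)
E
```

```text
[466.25827706 479.16991389 287.34046351] [ 0.3726245  -0.3282696   0.42117959] 0.02399991610106176
[[145.08260075 225.21394892]
 [232.14765611 268.85175307]
 [271.51030372 249.3156247 ]
 [184.27845128 206.46225105]] [[ 74.55999019 359.7051501 ]
 [251.89580083 364.49958351]
 [258.37936519 301.51939218]
 [ 81.79258688 296.75804511]]
[[165.83673526 306.28431081]
 [274.59875587 362.81462792]]
```

View pics/s11.png

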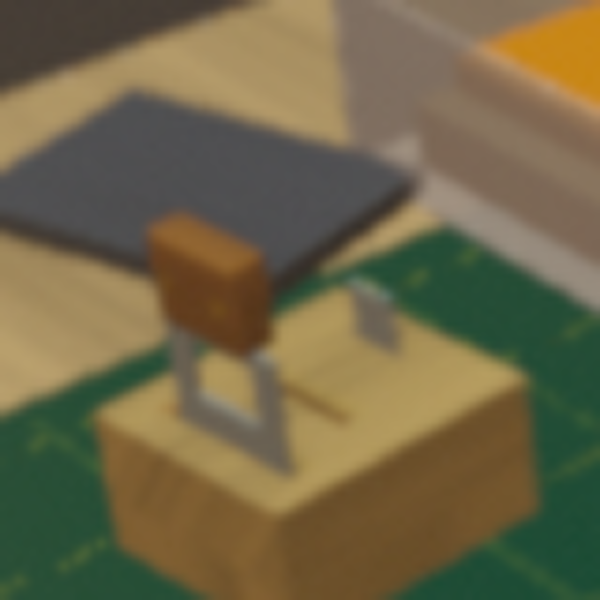

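View pics/t11.png

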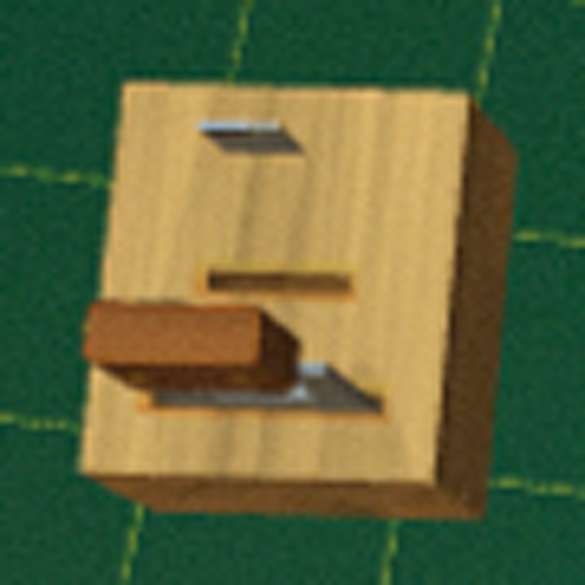

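View pics/s11f.png

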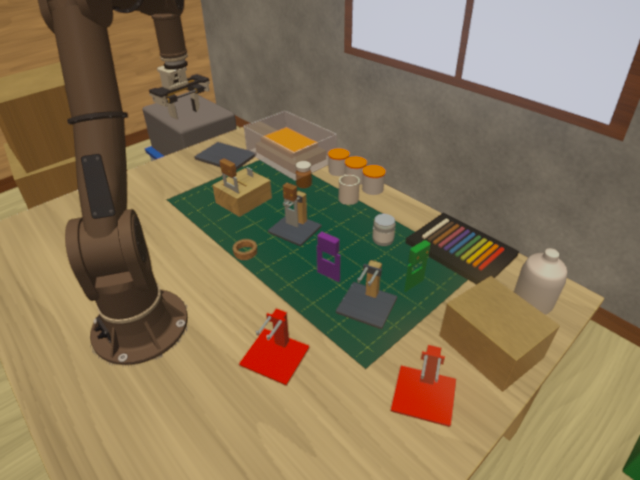

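```bash
python3 - <<'E'
from rig import bot
print(bot.hand_in())
E
```

```text
the job is handed in; nothing more can be done
None
```

The wide scraper is standing in the block's long slot, released, and I handed the job in at about 17 s of the 53 s allowed.

**What I did:** I gripped the brown-handled scraper across its 22 mm thickness, lifted it 16 mm and drew it 70 mm off the prongs. I carried it at height with its edge clear of everything and lowered it slowly into the slot. Then I opened the fingers and backed the arm well away.

**Last checks:**
- **Seating:** The blade met the slot floor with the tool at 138.3 mm, matching the expected height. The wrist force rose from about -2 N to +11 N there.
- **Standing:** After release, the pictures show the blade upright along the slot. The slot's own clearances keep it within the tilt and sideways limits.
- **Surroundings:** The last side picture shows the narrow scraper still hanging on its stand and the jar, tin, tape roll and mug in place by eye; I did not measure any of them again. The wrist force is near zero.

**Small disagreement:** The pictures put the handle about 2–4 mm further along the slot (towards -y) than my position estimate. About 2 mm of that is probably camera bias, since the top camera showed a similar offset while the scraper still hung. Even the full amount is inside the ±10 mm limit and the slot's ±5 mm clearance.

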